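Clear the paste jar off the pressing board and weight the board

ROBOT

A 6-joint arm with a two-finger parallel gripper is mounted at the origin on the work surface; the furniture and walls round the work are solid. World frame = base frame: x ahead of the robot, y to its left, z up, the work surface at z = 0. Lengths are in m, angles in degrees, forces in N, time in s.
With the tool pointing down it reaches from about 0.4 to 0.825 m from the base axis. Payload 7 kg.
Tool frame: the origin (TCP) lies midway between the tips of the shut fingers; the grasp point (between the pads) lies 19 mm behind it (r.grip_point_offset is the z of the grasp point in the tool frame, in m); z points along the fingers, y is the line along which they close (so a half turn about z gives the same grasp; the last joint's range is limited). The gripper opens to 88 mm and grips with 3 to 60 N. Pads are 19 mm wide; open, the fingers measure 130 mm over their backs; the gripper's body (78 mm by 193 mm) begins 47 mm behind the grasp point.
Start: joints at [87.153, 20.546, 0.682, 0, -70.136, -16.507], TCP at [0.224, 0.637, 0.227] pointing down, gripper open.
Joint ranges: [-176.03, 176.03], [-82.01, 121.73], [-58.28, 71.71], [-173.87, 95.51], [-174.79, -0.11], [-173.66, 173.66]. Speed limits (degrees/s): [136.94, 136.94, 172.46, 180, 180, 180].

INTERFACE

Orientations are given as [roll, pitch, yaw] about the fixed x, y, z axes, in that order (R = Rz(yaw) Ry(pitch) Rx(roll)).
In Python, from plant import r, viewer, recognise, outline_of, pinpoint gives the robot as it stands.
- The arm moves only by the tool move_arm, never from a script. Its argument "targets" is a list of rows, each a list of 2 entries, a list of its own where there are three numbers: the shift along the tool's x, y, z in cm, then the turn, a rotation vector about the tool's x, y, z in rad. A call has 1 to 5 rows; each row is the pose to reach, as a shift and turn from the pose commanded when the call began, along the tool's axes at that moment; what a row does not reach only later rows make up. A row lasts 1/8 s, in which the tool goes at most 62.5 mm and 10.7 degrees, less where a joint would pass 70% of its speed; a pose out of reach is approached as far as the arm can. A call with a gripper value outside its range is refused whole. "jaw" is the finger opening in cm, from 0 to 8.76, set as the call begins (left out, the last holds). The fingers move at their own pace and stop on an object; "squeeze" is the grip in N (left out, the last holds). Time passes only in rows, so rows that repeat a pose let the fingers close. It gives the time, the measured TCP pose, the force, the opening and the grip force at its end, in the units of the state.
- r.get_state(): the state, without advancing time (a new reading comes with each control period).
- viewer.capture(name): name is "scene" or "side" or "wrist"; returns a dict with "image" (384x512x3 uint8, blue, green, red), "intrinsics" (3x3 intrinsics, pixels), "camera_from_world" (4x4, takes a point from world to camera coordinates). Camera axes: x right, y up, looking along -z (the intrinsics and any distortion apply to the point x, -y, -z); pixel columns grow to the right and rows downward; lengths in m; the calibration is good to about 2 mm. A picture is of the moment at which its call begins. There is no depth.
- r.close_job(): hands the job in; it is judged then, once.
Trained networks look in the newest picture that a camera, given by its name, has taken for a name from the list of things; names that differ only in an ending like _2 or _b are one class to them, and where a whole thing is asked for, a point or a joint stands for the part that bears it (a point fixed in the world has none). Each returns a list of dicts, best first, with "score" (0 to 1); they miss things now and then, are a little off and sometimes report something else, mostly with a low value. They report only what shows in the picture. A call takes as long as a camera call. They do not tell look-alikes from the thing itself.
- recognise(label, camera): "box" ([left, top, right, bottom] in pixels, round what is visible of it).
- outline_of(label, camera): "mask" (384x512 bool, what is visible of it) and "box" ([left, top, right, bottom] in pixels, round what is visible of it).
- pinpoint(label, camera): "location" ([row, column] in pixels: a listed point, or the origin of a listed thing).
The state is a dict: "time_s": time; "joints": joint angles; "qd": joint speeds; "joint_torque": joint torques, N m; "tcp_pos": TCP position; "eef_rot": TCP orientation; "contact_force": force on the tool from outside, world axes, zero at the start; "moment": the same for the moment, N m; "gripper_width": finger opening in m; "gripper_force": force on a finger pad.
Only numpy, scipy, OpenCV 4.12 (cv2) and the standard library are available. Lean on these libraries where they do the work, as an engineer would, in place of code of your own. Each camera call takes 0.05 s, during which the arm holds its last target. There are 200 camera calls.

TASK

A small paste jar with a black lid has been left standing on the bare tan pressing board. Put that jar upright into the blue tray, then gently lay the grey lead weight flat on the middle of the pressing board, lengthwise along the board. Leave the board itself where it lies.

Things in the scene. Friction and masses are not known exactly. Their poses are not given: they have to be found in the camera images.
- jar: small white paste jar with a black screw lid, 49 mm diameter, 60 mm high, 0.14 kg; at the start it stands upright on the pressing board. Its solid (graspable) part reaches up to 50 mm; the top 10 mm of the lid is look only. Origin: centre of its underside; z points up out of the lid. (Another, bigger jar with a red lid stands in the blue tray and stays there.)
- board: bare tan pressing board (a flat block with no picture on top), 100 mm along its x, 130 mm along its y, 24 mm thick, 0.22 kg, loose on the table. Origin: centre of its underside; z up, so its top is at z = 24 mm. (The similar sized stack with a photo picture on top is a wad of prints, not the board.)
- weight: grey cloth-covered lead weight, a block with rounded edges, 100 mm along its x, 46 mm along its y (solid width 44 mm), 27 mm high, 0.4 to 0.8 kg, lying flat on the table. Origin: centre of its underside; z up.
- tray: shallow open blue tray, fixed to the table, 200 mm along its x, 250 mm along its y, rim 32 mm high, walls 5 mm, inner floor 5 mm above its origin. Origin: centre of its underside; z up; x points away from the robot. A red-lidded jar (55 mm diameter, 80 mm high) stands in it at about x = +55 mm, y = +80 mm of the tray; the rest of the tray is empty.
There are look-alikes about, which are no part of the job. Leave any orange or purple look-alike of the jar alone.

How it is judged (in metres and radians):
On the way:
1. the black-lidded jar stands upright on the floor of the blue tray, let go (x of jar in the frame of tray between -0.08 and 0.08 m and y of jar in the frame of tray between -0.105 and 0.105 m and z of jar in the frame of tray below 0.012 m and angle between jar's own z axis and vertical below 0.15 rad and contact force between the fingers and jar below 0.1 N), for 0.2 s.
At the end, for the whole second after the job is handed in: Black-lidded jar upright (8 degrees) on the floor of the blue tray; weight flat on the board, centred within 20 mm along each side of the board, its length along the board's long side within 15 degrees; board within 30 mm of where it lay; all at rest (x of jar in the frame of tray between -0.08 and 0.08 m and y of jar in the frame of tray between -0.105 and 0.105 m and z of jar in the frame of tray below 0.012 m and angle between jar's own z axis and vertical below 0.15 rad and x of weight in the frame of board between -0.02 and 0.02 m and y of weight in the frame of board between -0.02 and 0.02 m and z of weight in the frame of board between 0.018 and 0.03 m and angle between weight's own z axis and vertical below 0.1 rad and angle between the x axis of weight and the y axis of board, either way round below 0.26 rad and distance of board from where it was at the start of the episode below 0.03 m and linear speed of each of weight, jar below 0.02 m/s); the robot touches nothing.
It fails at once if the jar is tipped over (more than 35 degrees) (angle between jar's own z axis and vertical above 0.6 rad).
It fails at once if the board is shoved or carried more than 30 mm (distance of board from where it was at the start of the episode above 0.03 m).
It fails at once if the weight is dropped or rammed onto the board (more than 90 N) (contact force between weight and board above 90 N).
It also fails if it takes over 58 s, if anything falls off the work surface, if the arm or the gripper's body presses on something with over 40 N, if the wrist force passes 120 N, or if a joint passes its speed limit or range.

## Working session

There is one attempt and no reset: what is moved stays moved. The work goes in short steps, Python scripts to look and compute and a tool call to move; the robot and the scene stay as the last step left them, time stands still between calls to the robot, and variables do not carry over. Pictures are saved under pics/ and viewed, at most 10 in all, crops included, and the job is handed in when it is done.

Besides the shell and the picture viewer there is one more tool, called after "Call:" by a JSON object that holds its "name" and its "arguments". move_arm: Moves the arm, as the interface text tells. Its arguments: {"type":"object","properties":{"targets":{"type":"array","items":{"type":"array"}},"jaw":{"type":"number"},"squeeze":{"type":"number"}},"required":["targets"]}

```bash
mkdir -p pics; ls; python3 - <<'E'
from plant import r, viewer
import cv2, numpy as np
a=viewer.capture("scene");b=viewer.capture("side")
cv2.imwrite("pics/scene.png",a["image"]);cv2.imwrite("pics/side.png",b["image"])
for c in(a,b):print(c["intrinsics"],np.linalg.inv(c["camera_from_world"])[:3,3].round(3))
s=r.get_state();print(s["tcp_pos"],s["eef_rot"],r.grip_point_offset,s["time_s"])
E
```

```text
pics
[[373.80545804   0.         259.62167078]
 [  0.         373.80545804 191.22853062]
 [  0.           0.           1.        ]] [ 0.224 -0.684  0.931]
[[433.47655305   0.         253.12637187]
 [  0.         433.47655305 183.01430884]
 [  0.           0.           1.        ]] [-0.034 -1.049  0.59 ]
[0.22357945 0.63641327 0.22573959] [ 1.79914239e+02 -8.86085590e-03 -1.93587008e+01] -0.0188 0.1
```

View pics/scene.png

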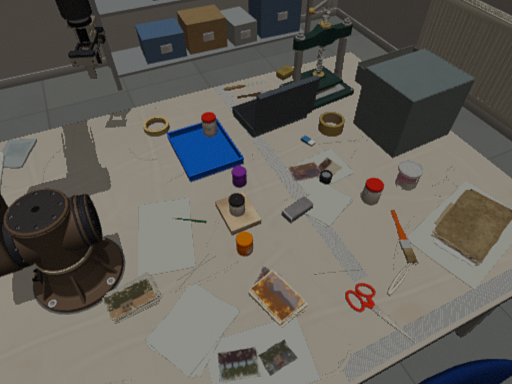

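View pics/side.png

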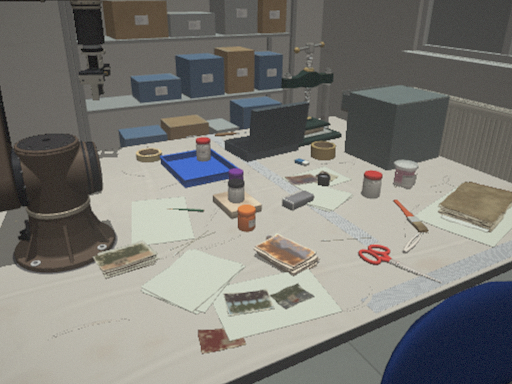

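Candidates for the jar (scene picture): the black-lidded jar on the tan board (237,204), purple jar (239,177), orange jar (244,243), small black item (326,177) and red-lidded jars (209,122) and (373,190). I choose (237,204). The weight is the grey block at (297,208) and the board is at (237,212). The print stack at (278,295) is not the board.

```bash
cat > h.py <<'E'
import numpy as np, cv2
from scipy.optimize import minimize
from plant import r, viewer, outline_of
def proj(c,P):
    P=np.atleast_2d(P);q=(np.c_[P,np.ones(len(P))]@np.asarray(c["camera_from_world"]).T)[:,:3]*[1,-1,-1]
    u=q@np.asarray(c["intrinsics"]).T;return u[:,:2]/u[:,2:]
def box(lx,ly,h):
    return np.array([[a*lx/2,b*ly/2,z] for a in(-1,1) for b in(-1,1) for z in(0,h)])
def cyl(d,h):
    t=np.linspace(0,2*np.pi,24,endpoint=False);return np.array([[d/2*np.cos(a),d/2*np.sin(a),z] for a in t for z in(0,h)])
def place(P,x,y,z,w):
    c,s=np.cos(w),np.sin(w);return P@np.array([[c,s,0],[-s,c,0],[0,0,1]])+[x,y,z]
def sil(c,P):
    m=np.zeros((384*2,512*2),np.uint8);cv2.fillConvexPoly(m,cv2.convexHull((proj(c,P)*2*16+8).round().astype(np.int32)),1,cv2.LINE_AA if 0 else 8,4);return m>0
def masks(label,cams,near=None):
    out=[]
    for k,c in cams.items():
        o=outline_of(label,k)
        if near is not None:
            p=proj(c,near)[0];o=[d for d in o if np.hypot((d["box"][0]+d["box"][2])/2-p[0],(d["box"][1]+d["box"][3])/2-p[1])<25]
        print(label,k,[(round(float(d["score"]),2),np.round(d["box"]).astype(int).tolist()) for d in o[:4]])
        if o: out.append((c,cv2.resize(o[0]["mask"].astype(np.uint8),None,fx=2,fy=2,interpolation=0)>0))
    return out
def ray(c,uv,z):
    T=np.linalg.inv(c["camera_from_world"]);d=np.linalg.inv(c["intrinsics"])@[*uv,1];d=T[:3,:3]@(d*[1,-1,-1]);o=T[:3,3]
    return o+d*(z-o[2])/d[2]
def fit(P,z,ms,x0,yaws,ignore=None):
    def f(v):
        e=0
        for i,(c,m) in enumerate(ms):
            s=sil(c,place(P,v[0],v[1],z,v[2])); k=np.ones_like(m) if ignore is None else ~ignore[i]
            e+=1-(s&m&k).sum()/max(1,((s|m)&k).sum())
        return e/len(ms)
    best=min((minimize(f,[*x0,w],method="Nelder-Mead",options=dict(initial_simplex=[[*x0,w],[x0[0]+.02,x0[1],w],[x0[0],x0[1]+.02,w],[*x0,w+.3]],xatol=2e-4,fatol=1e-5)) for w in yaws),key=lambda q:q.fun)
    print("fit",best.x[:2].round(4),np.degrees(best.x[2]).round(1),"err",round(best.fun,3));return best.x
E
python3 - <<'E'
from h import *
cams={k:viewer.capture(k) for k in("scene","side")}
S=cams["scene"]
Y=np.radians([0,45,90,135])
b0=ray(S,(237,212),.024);w0=ray(S,(297,208),.015);t0=ray(S,(205,150),.01);j0=ray(S,(237,210),.04);print(b0,w0,t0)
mj=masks("jar",cams,j0);j=fit(cyl(.049,.06),.024,mj,j0[:2],[0])
mb=masks("board",cams,b0);ig=[sil(c,place(cyl(.055,.065),j[0],j[1],.024,0)) for c,_ in mb]
fit(box(.1,.13,.024),0,mb,b0[:2],Y,ig)
fit(box(.1,.046,.027),0,masks("weight",cams,w0),w0[:2],Y)
fit(box(.2,.25,.032),0,masks("tray",cams,t0),t0[:2],np.radians([-20,0,20]))
for n,uv in dict(purple=(239,184),orange=(244,250),redjar=(209,130)).items():print(n,ray(S,uv,.01).round(3))
im=S["image"][160:270,180:340];cv2.imwrite("pics/crop.png",cv2.resize(im,None,fx=5,fy=5,interpolation=cv2.INTER_CUBIC))
E
```

```text
[ 0.4720072  -0.01083226  0.024     ] [ 0.65094007 -0.07080551  0.015     ] [0.4846127  0.31320907 0.01      ]
jar scene [(0.85, [230, 196, 245, 218])]
jar side [(0.88, [226, 179, 242, 201]), (0.8, [238, 204, 258, 230]), (0.73, [229, 169, 240, 180])]
fit [ 0.4732 -0.0104] -0.1 err 0.159
board scene [(0.9, [214, 190, 263, 236])]
board side [(0.58, [213, 194, 264, 220])]
fit [ 0.4756 -0.003 ] 1.3 err 0.176
weight scene [(0.57, [279, 200, 312, 222])]
weight side [(0.68, [284, 193, 314, 208])]
fit [ 0.6491 -0.0751] 20.0 err 0.19
tray scene [(0.65, [164, 119, 243, 180])]
tray side [(0.96, [160, 150, 238, 187])]
fit [0.4827 0.317 ] 0.8 err 0.143
purple [0.529 0.106 0.01 ]
orange [ 0.439 -0.137  0.01 ]
redjar [0.538 0.414 0.01 ]
```

View pics/crop.png

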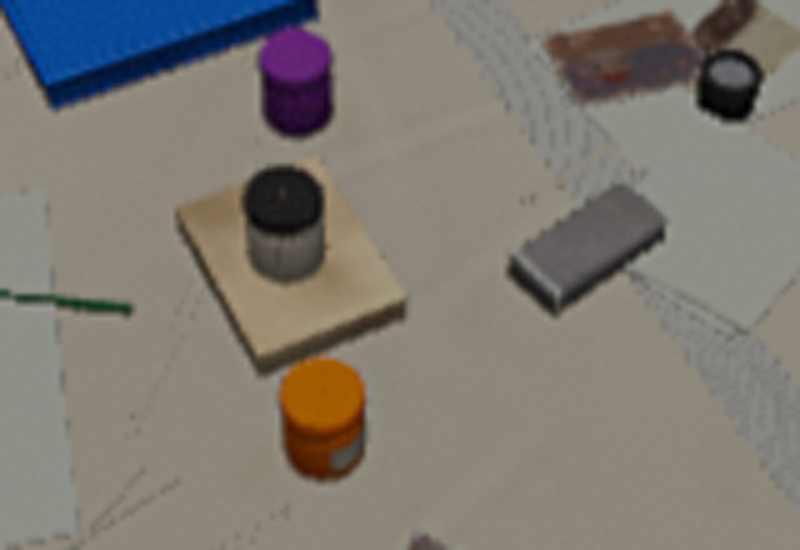

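Crop check: the black-lidded white jar stands on the tan board (crop 285,225). Purple (297,80) and orange (322,420) are the look-alikes, and the weight is at (590,245). The choice is confirmed, so I'm moving above the jar, with the jaw line along world x.

```bash
cat > mv.py <<'E'
import sys
from plant import r
import numpy as np
from scipy.spatial.transform import Rotation as R
x,y,z,psi=map(float,sys.argv[1:5])
s=r.get_state();A=R.from_euler("xyz",s["eef_rot"],degrees=True);B=R.from_euler("xyz",[180,0,psi],degrees=True)
print("shift cm",(A.inv().apply(np.array([x,y,z])-s["tcp_pos"])*100).round(2),"turn",(A.inv()*B).as_rotvec().round(3),"t",s["time_s"],"tcp",np.round(s["tcp_pos"],4),np.round(s["eef_rot"],1),"F",np.round(s["contact_force"],1),"w",s["gripper_width"],s["gripper_force"],"j",np.round(s["joints"]))
E
python3 mv.py .473 -.01 .2 -90
```

```text
shift cm [44.96 52.76  2.65] turn [-0.     0.     1.233] t 0.6 tcp [0.2237 0.6368 0.2266] [-180.     0.   -19.4] F [-0.6 -0.   0.6] w 0.08753624758801587 0.0 j [ 87.  21.   1.  -0. -70. -17.]
```

Call:
{"name": "move_arm", "arguments": {"targets": [[[45,52.8,2],[0,0,1.233]],[[45,52.8,2],[0,0,1.233]],[[45,52.8,2],[0,0,1.233]],[[45,52.8,2],[0,0,1.233]],[[45,52.8,2],[0,0,1.233]]], "jaw": 8.7}}

```text
time_s: 1.23
tcp_pos: [0.3365, 0.3435, 0.2178]
eef_rot: [-180.0, 0.0, -73.4]
contact_force: [1.7, -0.3, 0.2]
gripper_width: 0.0868
gripper_force: 0.0
```

```bash
python3 mv.py .473 -.01 .2 -90
```

```text
shift cm [37.78 -2.98  1.76] turn [-0.001  0.001  0.29 ] t 1.225 tcp [0.3365 0.3435 0.2178] [-180.     0.   -73.4] F [ 1.7 -0.3  0.2] w 0.08684355138577013 0.0 j [ 69.   2. -24.   0. -64. -53.]
```

Call:
{"name": "move_arm", "arguments": {"targets": [[[37.8,-3,1.7],[0,0,0.29]],[[37.8,-3,1.7],[0,0,0.29]],[[37.8,-3,1.7],[0,0,0.29]],[[37.8,-3,1.7],[0,0,0.29]],[[37.8,-3,1.7],[0,0,0.29]]]}}

```text
time_s: 1.85
tcp_pos: [0.4509, 0.0531, 0.2041]
eef_rot: [-179.9, 0.0, -89.7]
contact_force: [2.2, 1.3, 0.3]
gripper_width: 0.087
gripper_force: 0.0
```

Call:
{"name": "move_arm", "arguments": {"targets": [[[6.5,0,0],[0,0,0]],[[6.5,0,0],[0,0,0]],[[6.5,0,0],[0,0,0]]]}}

```text
time_s: 2.22
tcp_pos: [0.4508, -0.0105, 0.2037]
eef_rot: [-180.0, 0.0, -89.8]
contact_force: [-0.1, -0.4, -0.1]
gripper_width: 0.0868
gripper_force: 0.0
```

```bash
python3 - <<'E'
from h import *
c=viewer.capture("wrist");cv2.imwrite("pics/wrist1.png",c["image"])
cams={"wrist":c}
for l in("jar","board"):
    for d in outline_of(l,"wrist"):print(l,d["score"],d["box"])
print(np.linalg.inv(c["camera_from_world"])[:3,3],proj(c,[[.473,-.01,.084],[.473,-.01,.024]]))
E
python3 mv.py .473 -.01 .2 -90
```

```text
jar 0.9 [239.4, 23.3, 288.9, 83.6]
jar 0.9 [158.1, 269.4, 205.8, 305.3]
jar 0.89 [204.2, 154.3, 256.0, 211.2]
board 0.66 [181.1, 120.2, 272.6, 233.4]
[ 0.45282336 -0.07622188  0.36159879] [[230.88988536 185.73701603]
 [234.59358807 173.36910945]]
shift cm [ 0.11 -2.21  0.37] turn [-0.     0.     0.007] t 2.375 tcp [ 0.4509 -0.009   0.2037] [-180.     0.   -89.6] F [1.1 0.1 0.5] w 0.08709922301236751 0.0 j [ 24.  -0. -28.  -0. -62. -24.]
```

View pics/wrist1.png

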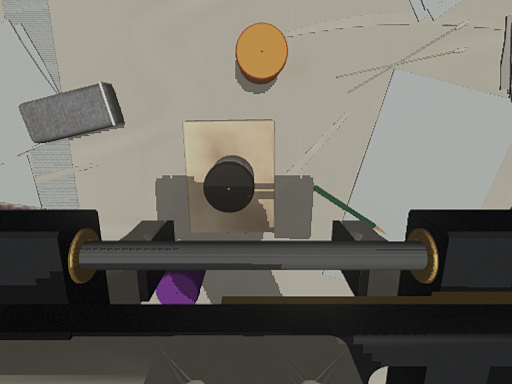

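The wrist picture shows the black lid at (229,188), against a prediction of (231,186). The board edges are at columns 184 to 275 and rows 120 to 234, and the weight is at (72,112). I'll refine the fits from this view.

```bash
python3 - <<'E'
from h import *
c=viewer.capture("wrist");C={"wrist":c}
mj=masks("jar",C,[.473,-.01,.06]);j=fit(cyl(.049,.06),.024,mj,[.473,-.01],[0])
mb=masks("board",C,[.476,-.003,.02]);ig=[sil(c,place(cyl(.055,.065),j[0],j[1],.024,0))]
fit(box(.1,.13,.024),0,mb,[.476,-.003],[0],ig)
m=masks("weight",C,[.649,-.075,.02])
if m: fit(box(.1,.046,.027),0,m,[.649,-.075],[.35])
print(ray(c,(229,188),.084))
for p in((184,120),(275,120),(184,230),(275,230)):print(ray(c,p,.024).round(4))
E
python3 mv.py .474 -.0105 .044 -90
```

```text
jar wrist [(0.64, [201, 154, 255, 213])]
fit [ 0.4759 -0.0081] 9.3 err 0.042
board wrist [(0.89, [182, 118, 275, 234])]
fit [ 0.4782 -0.0044] 1.3 err 0.032
weight wrist [(0.76, [19, 79, 126, 142])]
fit [ 0.6508 -0.0739] 12.1 err 0.113
[ 0.47483878 -0.00632186  0.084     ]
[ 0.5271 -0.0666  0.024 ]
[ 0.4291 -0.0673  0.024 ]
[0.5332 0.0599 0.024 ]
[0.4259 0.0591 0.024 ]
shift cm [ 0.14 -2.32 15.96] turn [-0.    -0.     0.007] t 2.575 tcp [ 0.4507 -0.0092  0.2036] [-180.    -0.   -89.6] F [-0.1  1.2 -0.4] w 0.08693987115515273 0.0 j [ 24.  -0. -28.   0. -62. -24.]
```

Call:
{"name": "move_arm", "arguments": {"targets": [[[-0.1,-2.4,0],[0,0,0.007]],[[-0.1,-2.4,5],[0,0,0.007]],[[-0.1,-2.4,10],[0,0,0.007]],[[-0.1,-2.4,14],[0,0,0.007]],[[-0.1,-2.4,16],[0,0,0.007]]]}}

```text
time_s: 3.2
tcp_pos: [0.4735, -0.0089, 0.0414]
eef_rot: [179.8, -0.1, -90.0]
contact_force: [0.4, 0.3, 0.1]
gripper_width: 0.087
gripper_force: 0.0
```

Call:
{"name": "move_arm", "arguments": {"targets": [[[0,0,0],[0,0,0]],[[0,0,0],[0,0,0]],[[0,0,0],[0,0,0]],[[0,0,0],[0,0,0]],[[0,0,0],[0,0,0]]], "jaw": 4, "squeeze": 15}}

```text
time_s: 3.82
tcp_pos: [0.475, -0.0089, 0.0442]
eef_rot: [-179.9, 0.0, -90.1]
contact_force: [-1.5, 0.1, 4.7]
gripper_width: 0.0477
gripper_force: 15.0
```

Call:
{"name": "move_arm", "arguments": {"targets": [[[0,0,-1],[0,0,0]],[[0,0,-4],[0,0,0]],[[0,0,-9],[0,0,0]],[[0,0,-13],[0,0,0]],[[0,0,-13],[0,0,0]]]}}

```text
time_s: 4.45
tcp_pos: [0.4766, -0.0085, 0.1773]
eef_rot: [-179.6, 0.1, -90.1]
contact_force: [-0.1, 0.1, -2.4]
gripper_width: 0.0478
gripper_force: 15.0
```

Call:
{"name": "move_arm", "arguments": {"targets": [[[-3,0.5,-13],[0,0,0]],[[-8,1,-13],[0,0,0]],[[-13,1.5,-13],[0,0,0]],[[-18,1.5,-13],[0,0,0]],[[-22,1.5,-13],[0,0,0]]]}}

```text
time_s: 5.08
tcp_pos: [0.4593, 0.2132, 0.3034]
eef_rot: [180.0, 0.0, -90.0]
contact_force: [-0.0, -0.5, -1.7]
gripper_width: 0.048
gripper_force: 15.0
```

The z shift was counted twice, so the jar is simply higher than planned, which does no harm. I'll check the hold and the tray pose.

```bash
python3 - <<'E'
from h import *
c=viewer.capture("wrist");s=viewer.capture("scene")
cv2.imwrite("pics/w2.png",np.hstack([c["image"],s["image"][60:260,100:360]]) if 0 else c["image"])
cams={"scene":s};ms=masks("tray",{"scene":s,"wrist":c},None)
for m in ms: fit(box(.2,.25,.032),0,[m],[.483,.317],[0])
p=r.get_state()["tcp_pos"]
for k,q in{"scene":s}.items():
  mj=masks("jar",{k:q},[p[0],p[1],p[2]+.01])
  if mj: fit(cyl(.049,.06),p[2]-.0175,mj,p[:2],[0])
E
python3 mv.py .46 .28 .05 -90
```

```text
tray scene [(0.88, [165, 119, 245, 182])]
tray wrist [(0.97, [164, 147, 308, 231])]
fit [0.4829 0.3209] 2.0 err 0.096
fit [0.4858 0.3193] 1.2 err 0.6
jar scene [(0.57, [191, 83, 205, 110])]
fit [0.4591 0.2174] 13.8 err 0.127
shift cm [-6.96 -0.08 25.26] turn [ 0.001 -0.001 -0.001] t 5.325 tcp [0.4595 0.2107 0.3027] [ 1.799e+02 -1.000e-01 -9.010e+01] F [-0.2  0.3 -1. ] w 0.047303956991607034 14.999637007713318 j [ 47.   2. -13.  -0. -75. -47.]
```

View pics/w2.png

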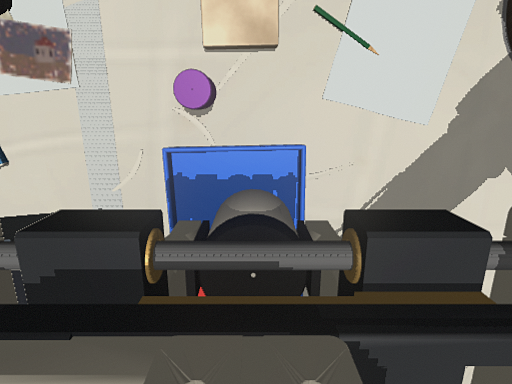

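The jar (253,250) hangs upright in the fingers over the near edge of the tray (165–305, 147–231), and the board at (240,20) is clear. Now moving over and lowering it.

Call:
{"name": "move_arm", "arguments": {"targets": [[[-3.5,0,0],[0,0,0]],[[-7.3,0,4],[0,0,0]],[[-7.3,0,10],[0,0,0]],[[-7.3,0,16],[0,0,0]],[[-7.3,0,21],[0,0,0]]]}}

```text
time_s: 5.95
tcp_pos: [0.4598, 0.2821, 0.0915]
eef_rot: [180.0, -0.0, -90.2]
contact_force: [0.3, 0.5, -0.5]
gripper_width: 0.0478
gripper_force: 15.0
```

Call:
{"name": "move_arm", "arguments": {"targets": [[[0,0,2.5],[0,0,0]],[[0,0,4.5],[0,0,0]],[[0,0,5.5],[0,0,0]],[[0,0,6],[0,0,0]],[[0,0,6],[0,0,0]]]}}

```text
time_s: 6.58
tcp_pos: [0.4604, 0.2839, 0.0339]
eef_rot: [-180.0, 0.0, -90.1]
contact_force: [0.8, 0.3, -1.0]
gripper_width: 0.0474
gripper_force: 15.0
```

Call:
{"name": "move_arm", "arguments": {"targets": [[[0,0,0.3],[0,0,0]],[[0,0,0.6],[0,0,0]],[[0,0,0.6],[0,0,0]]]}}

```text
time_s: 6.95
tcp_pos: [0.46, 0.284, 0.0275]
eef_rot: [180.0, -0.0, -90.1]
contact_force: [-0.8, -0.8, -1.1]
gripper_width: 0.0475
gripper_force: 15.0
```

Call:
{"name": "move_arm", "arguments": {"targets": [[[0,0,0.15],[0,0,0]],[[0,0,0.3],[0,0,0]],[[0,0,0.3],[0,0,0]]]}}

```text
time_s: 7.32
tcp_pos: [0.4602, 0.2841, 0.0252]
eef_rot: [-180.0, 0.0, -90.1]
contact_force: [-2.9, -0.9, 6.7]
gripper_width: 0.0478
gripper_force: 15.0
```

Call:
{"name": "move_arm", "arguments": {"targets": [[[0,0,0],[0,0,0]],[[0,0,0],[0,0,0]],[[0,0,0],[0,0,0]],[[0,0,0],[0,0,0]]], "jaw": 6.5}}

```text
time_s: 7.82
tcp_pos: [0.4602, 0.284, 0.0245]
eef_rot: [180.0, -0.0, -90.1]
contact_force: [-0.8, -0.7, 0.1]
gripper_width: 0.0653
gripper_force: 0.0
```

Call:
{"name": "move_arm", "arguments": {"targets": [[[0,0,-3],[0,0,0]],[[0,0,-7],[0,0,0]],[[0,0,-12],[0,0,0]],[[0,0,-16],[0,0,0]],[[0,0,-18],[0,0,0]]]}}

```text
time_s: 8.45
tcp_pos: [0.4608, 0.2846, 0.2073]
eef_rot: [-179.9, 0.1, -90.1]
contact_force: [-0.6, 0.1, -1.5]
gripper_width: 0.0652
gripper_force: 0.0
```

```bash
python3 - <<'E'
from h import *
C={k:viewer.capture(k) for k in("scene","side")}
ms=masks("jar",C,[.46,.284,.035]);fit(cyl(.049,.06),.005,ms,[.46,.284],[0])
W={"scene":C["scene"]}
for k in C: 
  m=masks("weight",{k:C[k]},[.65,-.074,.015])
  if m: fit(box(.1,.046,.027),0,m,[.65,-.074],[.3])
E
python3 mv.py .635 -.074 .2 -160
```

```text
jar scene [(0.78, [193, 142, 206, 162])]
jar side [(0.84, [188, 154, 203, 173])]
fit [0.4596 0.2846] 5.0 err 0.237
weight scene [(0.59, [282, 197, 312, 222])]
fit [ 0.6495 -0.0718] 18.2 err 0.191
weight side [(0.76, [284, 193, 316, 211])]
fit [ 0.6475 -0.0804] 18.9 err 0.09
shift cm [ 35.72 -17.6    0.35] turn [ 0.    -0.002  1.22 ] t 8.75 tcp [0.4596 0.2835 0.2033] [ 1.799e+02 -1.000e-01 -9.010e+01] F [ 1.  -0.3 -0. ] w 0.065380897491167 0.0 j [ 52.   9. -18.  -0. -63. -53.]
```

Call:
{"name": "move_arm", "arguments": {"targets": [[[35.7,-19,0],[0,0,1.22]],[[35.7,-19,0],[0,0,1.22]],[[35.7,-19,0],[0,0,1.22]],[[35.7,-19,0],[0,0,1.22]],[[35.7,-19,0],[0,0,1.22]]], "jaw": 7.5}}

```text
time_s: 9.38
tcp_pos: [0.6068, 0.0059, 0.2031]
eef_rot: [180.0, -0.1, -144.1]
contact_force: [0.1, 1.0, -0.2]
gripper_width: 0.0749
gripper_force: 0.0
```

```bash
python3 mv.py .65 -.074 .2 -162
```

```text
shift cm [ 1.18 -9.01  0.31] turn [ 0.    -0.002  0.312] t 9.375 tcp [0.6068 0.0059 0.2031] [ 1.800e+02 -1.000e-01 -1.441e+02] F [ 0.1  1.  -0.2] w 0.0749132557949086 0.0 j [ 19.  15. -10.  -0. -65. -73.]
```

Call:
{"name": "move_arm", "arguments": {"targets": [[[1.2,-9,0],[0,0,0.31]],[[1.2,-9,0],[0,0,0.31]],[[1.2,-9,0],[0,0,0.31]],[[1.2,-9,0],[0,0,0.31]]]}}

```text
time_s: 9.88
tcp_pos: [0.6494, -0.0716, 0.2033]
eef_rot: [180.0, -0.1, -161.5]
contact_force: [0.4, 0.5, 0.4]
gripper_width: 0.075
gripper_force: 0.0
```

```bash
python3 - <<'E'
from h import *
c=viewer.capture("wrist");cv2.imwrite("pics/w3.png",c["image"])
m=masks("weight",{"wrist":c},[.65,-.074,.015])
for P in(box(.1,.046,.027),):fit(P,0,m,[.65,-.074],[.2,.35])
E
python3 mv.py .65 -.074 .2 -162
```

```text
weight wrist [(0.62, [227, 129, 279, 216])]
fit [ 0.6524 -0.0742] 13.4 err 0.087
shift cm [ 0.06 -0.31  0.42] turn [ 0.    -0.001  0.01 ] t 9.975 tcp [ 0.6495 -0.0709  0.2042] [ 180.    -0.  -161.4] F [ 0.5  0.5 -0.1] w 0.07525096611336012 0.0 j [ 11.  19.  -4.  -0. -67. -82.]
```

View pics/w3.png

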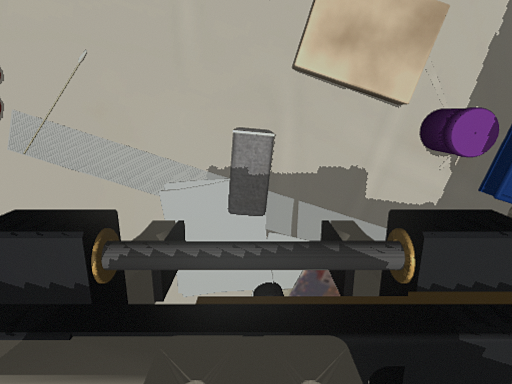

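The weight sits at (250,172), tilted about 4° from the finger direction, so its yaw is about 14–15°. Its position (0.652, −0.074) agrees with the earlier fit. I'm aligning the jaws and descending.

```bash
python3 mv.py .652 -.074 .006 -165.5
```

```text
shift cm [-0.15 -0.38 19.82] turn [ 0.    -0.001  0.071] t 9.975 tcp [ 0.6495 -0.0709  0.2042] [ 180.    -0.  -161.4] F [ 0.5  0.5 -0.1] w 0.07525096611336012 0.0 j [ 11.  19.  -4.  -0. -67. -82.]
```

Call:
{"name": "move_arm", "arguments": {"targets": [[[-0.15,-0.4,5],[0,0,0.07]],[[-0.15,-0.4,11],[0,0,0.07]],[[-0.15,-0.4,15],[0,0,0.07]],[[-0.15,-0.4,17],[0,0,0.07]],[[-0.15,-0.4,18],[0,0,0.07]]]}}

```text
time_s: 10.6
tcp_pos: [0.652, -0.0741, 0.0235]
eef_rot: [180.0, -0.1, -165.5]
contact_force: [0.3, -0.1, 1.0]
gripper_width: 0.0748
gripper_force: 0.0
```

Call:
{"name": "move_arm", "arguments": {"targets": [[[0,0,0.6],[0,0,0]],[[0,0,1.2],[0,0,0]],[[0,0,1.6],[0,0,0]],[[0,0,1.6],[0,0,0]]]}}

```text
time_s: 11.1
tcp_pos: [0.6527, -0.0752, 0.0087]
eef_rot: [-180.0, 0.0, -165.6]
contact_force: [-0.3, -0.3, -0.3]
gripper_width: 0.0753
gripper_force: 0.0
```

Call:
{"name": "move_arm", "arguments": {"targets": [[[0,0,0.2],[0,0,0]],[[0,0,0.2],[0,0,0]],[[0,0,0.2],[0,0,0]],[[0,0,0.2],[0,0,0]],[[0,0,0.2],[0,0,0]]], "jaw": 3.5, "squeeze": 40}}

```text
time_s: 11.72
tcp_pos: [0.6527, -0.075, 0.0067]
eef_rot: [180.0, 0.0, -165.6]
contact_force: [-0.4, 0.9, 1.0]
gripper_width: 0.0449
gripper_force: 39.9
```

Call:
{"name": "move_arm", "arguments": {"targets": [[[0,0,-0.5],[0,0,0]],[[0,0,-2],[0,0,0]],[[0,0,-5],[0,0,0]],[[0,0,-9],[0,0,0]],[[0,0,-11],[0,0,0]]]}}

```text
time_s: 12.35
tcp_pos: [0.6537, -0.0751, 0.12]
eef_rot: [-180.0, 0.2, -165.6]
contact_force: [-0.2, 0.6, -5.6]
gripper_width: 0.0445
gripper_force: 39.9
```

```bash
python3 mv.py .478 -.004 .1 -89;  python3 - <<'E'
from h import *
p=r.get_state()["tcp_pos"]
C={k:viewer.capture(k) for k in("scene","side")}
m=masks("weight",C,[p[0],p[1],p[2]+.007])
if m: fit(box(.1,.046,.027),p[2]-.007,m,p[:2],[.25])
E
```

```text
shift cm [15.25 11.27  1.94] turn [-0.003  0.002 -1.336] t 12.35 tcp [ 0.6537 -0.0751  0.12  ] [-180.     0.2 -165.6] F [-0.2  0.6 -5.6] w 0.04447467499381475 39.90782618522644 j [ 10.  23. -10.   0. -57. -86.]
weight scene [(0.54, [284, 178, 305, 198])]
weight side [(0.58, [288, 158, 316, 176])]
fit [ 0.6429 -0.0658] 45.6 err 0.425
```

Weight held (about 0.6 kg). Swinging it over the board.

Call:
{"name": "move_arm", "arguments": {"targets": [[[3,2.2,-2],[0,0,-0.18]],[[6,4.4,-2],[0,0,-0.36]],[[9,6.6,-2],[0,0,-0.54]],[[12,8.8,-2],[0,0,-0.72]],[[13.5,10,-2],[0,0,-0.9]]]}}

```text
time_s: 13.18
tcp_pos: [0.4941, -0.0119, 0.1352]
eef_rot: [179.9, -0.1, -113.7]
contact_force: [0.7, 0.4, -5.5]
gripper_width: 0.0447
gripper_force: 39.9
```

```bash
python3 mv.py .478 -.004 .13 -89
```

```text
shift cm [-0.07  1.79  0.53] turn [ 0.003 -0.001 -0.43 ] t 13.175 tcp [ 0.4941 -0.0119  0.1352] [ 1.799e+02 -1.000e-01 -1.137e+02] F [ 0.7  0.4 -5.5] w 0.04467508557889259 39.902055859565735 j [ 21.   8. -29.  -0. -53. -45.]
```

Call:
{"name": "move_arm", "arguments": {"targets": [[[0,0.7,0],[0,0,-0.17]],[[0,1.4,0.5],[0,0,-0.34]],[[0,1.8,0.5],[0,0,-0.43]],[[0,1.8,0.5],[0,0,-0.43]],[[0,1.8,0.5],[0,0,-0.43]]]}}

```text
time_s: 13.8
tcp_pos: [0.4804, -0.0047, 0.1311]
eef_rot: [179.9, -0.0, -89.5]
contact_force: [-0.0, 0.1, -4.7]
gripper_width: 0.0446
gripper_force: 39.9
```

```bash
python3 - <<'E'
from h import *
C={k:viewer.capture(k) for k in("wrist","scene")};c=C["wrist"]
p=r.get_state()["tcp_pos"];print(p)
im=c["image"].copy()
for P,col in((place(box(.1,.13,.024),.478,-.004,0,.02),(0,0,255)),(place(box(.1,.046,.027),p[0],p[1],p[2]-.0065,np.pi/2),(0,255,0))):
    cv2.polylines(im,[cv2.convexHull(proj(c,P).round().astype(np.int32))],True,col,1)
s=cv2.resize(C["scene"]["image"][140:260,180:300],(384,384),interpolation=2)
cv2.imwrite("pics/w4.png",cv2.resize(np.hstack([im,s]),(800,343)))
E
python3 mv.py .478 -.004 .034 -89
```

```text
[ 0.4805919  -0.00468623  0.13127415]
shift cm [-0.07  0.25  9.73] turn [ 0.001 -0.    -0.008] t 13.9 tcp [ 0.4806 -0.0047  0.1313] [180.   -0.  -89.5] F [-0.2 -0.2 -4.9] w 0.04500665409023806 39.90785837173462 j [ 23.   7. -31.  -0. -52. -22.]
```

View pics/w4.png

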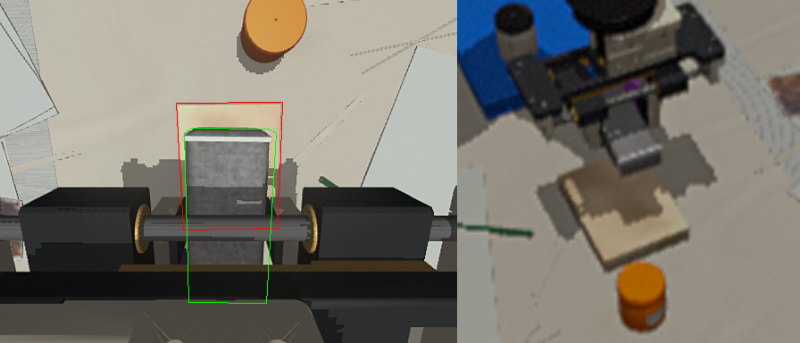

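The held weight (green model at 228,215) matches the prediction and is lengthwise along the board (red model, 180–282). The jar stands upright in the tray (crop at 512,35). Lowering gently.

Call:
{"name": "move_arm", "arguments": {"targets": [[[0,0.25,3],[0,0,0]],[[0,0.25,5.5],[0,0,0]],[[0,0.25,7.5],[0,0,0]],[[0,0.25,8.5],[0,0,0]],[[0,0.25,9],[0,0,0]]]}}

```text
time_s: 14.52
tcp_pos: [0.4783, -0.0047, 0.0413]
eef_rot: [180.0, -0.0, -89.4]
contact_force: [-0.0, -0.4, -5.3]
gripper_width: 0.0449
gripper_force: 39.9
```

Call:
{"name": "move_arm", "arguments": {"targets": [[[0,0,0.2],[0,0,0]],[[0,0,0.4],[0,0,0]],[[0,0,0.6],[0,0,0]],[[0,0,0.7],[0,0,0]],[[0,0,0.7],[0,0,0]]]}}

```text
time_s: 15.15
tcp_pos: [0.4781, -0.0046, 0.0346]
eef_rot: [-180.0, 0.0, -89.4]
contact_force: [-0.4, 0.3, -5.3]
gripper_width: 0.0447
gripper_force: 39.9
```

Call:
{"name": "move_arm", "arguments": {"targets": [[[0,0,0.1],[0,0,0]],[[0,0,0.2],[0,0,0]],[[0,0,0.3],[0,0,0]],[[0,0,0.3],[0,0,0]]]}}

```text
time_s: 15.65
tcp_pos: [0.478, -0.0046, 0.0314]
eef_rot: [180.0, -0.0, -89.4]
contact_force: [0.9, -0.1, -4.7]
gripper_width: 0.0448
gripper_force: 39.9
```

Call:
{"name": "move_arm", "arguments": {"targets": [[[0,0,0.05],[0,0,0]],[[0,0,0.1],[0,0,0]],[[0,0,0.15],[0,0,0]],[[0,0,0.15],[0,0,0]]]}}

```text
time_s: 16.15
tcp_pos: [0.4781, -0.0046, 0.0306]
eef_rot: [-180.0, -0.0, -89.4]
contact_force: [-3.0, 1.5, 4.8]
gripper_width: 0.0448
gripper_force: 39.9
```

Contact at the expected height; releasing.

Call:
{"name": "move_arm", "arguments": {"targets": [[[0,0,0],[0,0,0]],[[0,0,0],[0,0,0]],[[0,0,0],[0,0,0]],[[0,0,0],[0,0,0]],[[0,0,0],[0,0,0]]], "jaw": 7}}

```text
time_s: 16.77
tcp_pos: [0.4781, -0.0046, 0.03]
eef_rot: [180.0, -0.0, -89.4]
contact_force: [-0.6, -0.4, -0.4]
gripper_width: 0.0699
gripper_force: 0.0
```

Call:
{"name": "move_arm", "arguments": {"targets": [[[0,0,-2],[0,0,0]],[[0,0,-5],[0,0,0]],[[0,0,-10],[0,0,0]],[[0,0,-15],[0,0,0]],[[0,0,-17],[0,0,0]]]}}

```text
time_s: 17.4
tcp_pos: [0.4793, -0.0043, 0.2033]
eef_rot: [-179.7, 0.1, -89.4]
contact_force: [1.8, -0.2, 0.1]
gripper_width: 0.0702
gripper_force: 0.0
```

```bash
python3 - <<'E'
from h import *
C={k:viewer.capture(k) for k in("wrist","scene","side")};c=C["wrist"]
W={"wrist":c}
m=masks("weight",W,[.478,-.004,.04]);w=fit(box(.1,.046,.027),.024,m,[.478,-.004],[1.57]) if m else None
mb=masks("board",W,[.478,-.004,.02])
if mb:fit(box(.1,.13,.024),0,mb,[.478,-.004],[0],[sil(c,place(box(.12,.06,.03),w[0],w[1],.024,w[2]))])
mj=masks("jar",{k:C[k] for k in("scene","side")},[.46,.284,.035])
s=C["side"]["image"][120:250,140:340];s=cv2.resize(s,(591,384),interpolation=2)
cv2.imwrite("pics/end.png",cv2.resize(np.hstack([c["image"],s]),(800,279)))
E
```

```text
weight wrist [(0.7, [232, 127, 280, 221])]
fit [ 0.48   -0.0072] 90.4 err 0.084
board wrist [(0.87, [210, 116, 302, 229])]
fit [ 0.4785 -0.0037] 0.7 err 0.048
jar scene [(0.59, [195, 149, 200, 164])]
jar side [(0.7, [190, 154, 202, 173])]
```

View pics/end.png

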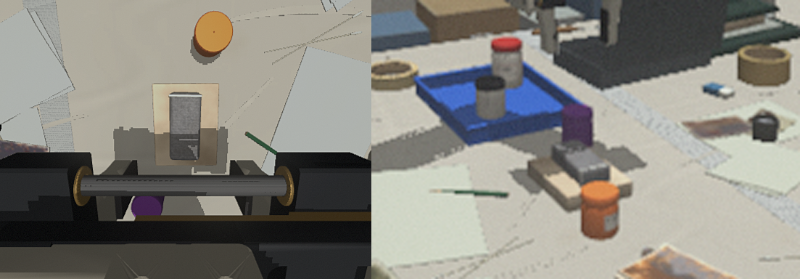

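The weight lies flat and centred on the board (184,126), off by 2–4 mm. The board has not moved, and the jar stands upright in the tray (490,98). Handing in.

```bash
python3 -c "from plant import r;print(r.close_job())"
```

```text
the job is handed in; nothing more can be done
None
```

The job is handed in: the black-lidded jar stands upright in the blue tray, the weight lies flat along the board within about 4 mm of its centre, and the board has not moved; the hand-in call gave no verdict.

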